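# Wedge two basket slats in the narrowing slots of a weaving jig

## Robot

A 6-joint arm with a two-finger parallel gripper is mounted at the origin on the work surface. World frame = base frame: x ahead of the robot, y to its left, z up, the work surface at z = 0. Lengths are in m, angles in rad, forces in N, time in s.
With the tool pointing down it reaches from about 0.25 to 0.775 m from the base axis. Payload 8.9 kg.
Tool frame: the origin (TCP) lies at the very end of the fingers, on their centre line; the grasp point (between the pads) lies 19 mm behind it; z points along the fingers, y is the line along which they close (so a half turn about z gives the same grasp; the last joint's range is limited). The gripper opens to 85 mm and grips with 20 to 120 N. Pads are 22 mm wide; open, the fingers measure 114 mm over their backs; the gripper's body (76 mm by 85 mm) begins 54 mm behind the grasp point. The pads swing forward as they close: fully open they stand 13 mm farther back than shut.
Start: joints at [1.007, 0.291, -0.153, 1.127, 0, 1.431], TCP at [0.216, 0.478, 0.231] pointing down, gripper open.
Joint ranges: [-2.52, 2.52], [-0.91, 1.74], [-1.3, 1.37], [-1.96, 2.02], [-1.52, 1.47], [-3.14, 3.14]. Speed limits (rad/s): [2.22, 2.22, 2.79, 3.14, 3.14, 3.14].

## Interface

Orientations are given as a unit quaternion [x, y, z, w].
In Python, from rig import robot gives the robot as it stands. The module is installed in compiled form; this text tells all that it offers.
- The arm moves only by the shell command python3 -m crank 'ROWS' [FORCE]. ROWS is JSON, a list of rows, each an object of numbers: "jaw": the opening, from 0 (shut) to 1 (fully open); "tx", "ty", "tz": the shift along the tool's x, y, z in cm; "rx", "ry", "rz": the turn, a rotation vector about the tool's x, y, z in degrees. A call has 1 to 12 rows; each row is the pose to reach, as a shift and turn from the pose commanded when the call began, along the tool's axes at that moment; what a row does not reach only later rows make up. A row lasts 1/10 s, in which the tool goes at most 50 mm and 8.59 degrees, less where a joint would pass 70% of its speed; a pose out of reach is approached as far as the arm can. A call with a gripper value outside its range is refused whole. The fingers move at their own pace and stop on an object; FORCE is the grip in N (left out, the last holds). Time passes only in rows, so rows that repeat a pose let the fingers close. It gives the time, the measured TCP pose, the force, the opening and the grip force at its end, in the units of the state.
- robot.sense(): the state, without advancing time (a new reading comes with each control period).
- robot.capture(name): name is "scene" or "top" or "wrist"; returns a dict with "image" (480x640x3 uint8, red, green, blue), "fx", "fy", "cx", "cy" (pixels), "distortion" ([k1, k2, p1, p2, k3] as OpenCV has them; the pictures are not rectified), "rvec" (rotation vector, rad) and "tvec" (3), from world to camera coordinates, as OpenCV has them. Camera axes: x right, y down, z forward; pixel columns grow to the right and rows downward; lengths in m; the calibration is good to about 2 mm. A picture is of the moment at which its call begins. There is no depth.
- robot.finish_job(): hands the job in; it is judged then, once.
The state is a dict: "time": time; "joints": joint angles; "qd": joint speeds; "joint_efforts": joint torques, N m; "tcp_pos": TCP position; "ee_rot": TCP orientation; "contact_force": force on the tool from outside, world axes, zero at the start; "ft_torque": the same for the moment, N m; "grip_width": opening from 0.0 (shut) to 1.0 (fully open); "grip_force": force on a finger pad.
Only numpy, scipy, OpenCV 4.12 (cv2) and the standard library are available. Lean on these libraries where they do the work, as an engineer would, in place of code of your own. Each camera call takes 0.05 s, during which the arm holds its last target. There are 200 camera calls.

## Task

Stand the thick slat and then the thin slat in the jig, each on its long edge in the slot made for its thickness. Let each one down flat against the slot's upright wall until the narrowing slot stops it, and press it home with a steady downward push of about 10 N (never more than 15 N, or the wedge may split the jig) before you let go. Leave the middle slat and everything else on the table where they are.

Things in the scene. Friction and masses are not known exactly. Their poses are not given: they have to be found in the camera images.
- slat_thick_center (a point): the thickest of three plain wood slats: 90 mm long (own x), 18 mm thick (y), 60 mm high (z), about 63 g, standing loose on its long edge on the table; this point is its centre. Pick it from above across its thickness, at mid-length, with the fingertips no more than 26 mm below its top edge: about 28 to 36 mm of it will stand out of the block
- slat_thin_center (a point): the thinnest of three plain wood slats: 90 mm long (own x), 10 mm thick (y), 60 mm high (z), about 35 g, standing loose on its long edge on the table; this point is its centre. Pick it from above across its thickness, at mid-length, with the fingertips no more than 26 mm below its top edge: about 28 to 36 mm of it will stand out of the block
- slat_mid_center (a point): the middle slat, 90 x 60 x 14 mm, already standing in its own slot in the jig; this point is its centre. Leave it as it is
- slot_thick: the widest slot block of the jig: wood, fixed, 100 (x, along the slot) x 66 (y) x 50 mm high (z); origin at the centre of its underside. Slot open at top and ends: on -y an upright wall, face at y = -9 mm; on +y a metal cheek leaning out 20 degrees, so that it narrows from about 27 mm wide at the top to 11 mm at its floor, z = 6 mm. For the 18 mm slat
- slot_thick_home (a point): where the centre of the 18 mm slat comes when home in its block by the drawing: 56 mm above the block's underside, flat on the wall; block's axes. But the cheek was adjusted by hand up to 1.5 mm either way, unseen, so the slat stops up to 4 mm higher or lower. The jig is rigid; wedged, wall and cheek bear 2 to 3 times the push. A slat let down clear of the wall meets the cheek too high and is not home
- slot_thin: the narrowest slot block of the jig: wood, fixed, 100 (x, along the slot) x 66 (y) x 50 mm high (z); origin at the centre of its underside. Slot open at top and ends: on -y an upright wall, face at y = -5 mm; on +y a metal cheek leaning out 20 degrees, so that it narrows from about 19 mm wide at the top to 3 mm at its floor, z = 6 mm. For the 10 mm slat
- slot_thin_home (a point): where the centre of the 10 mm slat comes when home in its block by the drawing: 56 mm above the block's underside, flat on the wall; block's axes. But the cheek was adjusted by hand up to 1.5 mm either way, unseen, so the slat stops up to 4 mm higher or lower. The jig is rigid; wedged, wall and cheek bear 2 to 3 times the push. A slat let down clear of the wall meets the cheek too high and is not home
- slot_mid: the middle-width slot block, 100 x 66 x 50 mm, its slat already in place; origin at the centre of its underside. The three blocks stand side by side on a 12 mm dark base board, 70 mm apart along their y, all facing the same way, in any order. Slats in place reach up to 105 mm above the table: carry the others over them
- tape: bystander: roll of yellow tape lying flat, 84 mm across, 24 mm high; origin at its underside
- tea: bystander: amber drink bottle, 64 mm across, 200 mm high; origin at its underside
- jar: bystander: empty glass, 70 mm across, 75 mm high; origin at its underside
- glue: bystander: small yellow glue bottle, 38 mm across, 110 mm high; origin at its underside
- pin_a: bystander: white clothes peg lying on the table, 70 mm long, 11 mm high; origin at its underside
- pin_b: bystander: white clothes peg lying on the table, 70 mm long, 11 mm high; origin at its underside
Mind the look-alikes: they are no part of the job. What is shaped like the part that bears slat_thick_center but blue is not meant.

How it is judged:
On the way, in this order (a step that is already met when the one before it is completed fails the run):
1. the thick slat is pressed down in its own slot, against the wall, wall and cheek together bearing more than 10 N (a push of about 5 N), for 0.2 s (y of slat_thick_center in the frame of slot_thick between -0.0025 and 0.0025 m and x of slat_thick_center in the frame of slot_thick between -0.02 and 0.02 m and z of slat_thick_center in the frame of slot_thick between 0.0485 and 0.063 m and angle between the x axis of slat_thick_center and the x axis of slot_thick, either way round below 0.07 rad and angle between slat_thick_center's own z axis and vertical below 0.07 rad and contact force between slat_thick and slot_thick above 10 N), for 0.2 s.
2. the thin slat is pressed down in its own slot, against the wall, wall and cheek together bearing more than 10 N (a push of about 5 N), for 0.2 s (y of slat_thin_center in the frame of slot_thin between -0.0025 and 0.0025 m and x of slat_thin_center in the frame of slot_thin between -0.02 and 0.02 m and z of slat_thin_center in the frame of slot_thin between 0.0485 and 0.063 m and angle between the x axis of slat_thin_center and the x axis of slot_thin, either way round below 0.07 rad and angle between slat_thin_center's own z axis and vertical below 0.07 rad and contact force between slat_thin and slot_thin above 10 N), for 0.2 s.
At the end, for the whole second after the job is handed in: Both slats stand at rest in their own slots: centre within 2.5 mm of its place flat against the wall and within 20 mm of the block's middle along the slot, 48.5 to 63 mm above the block's underside, upright and in line with the slot within 0.07 rad (y of slat_thick_center in the frame of slot_thick between -0.0025 and 0.0025 m and x of slat_thick_center in the frame of slot_thick between -0.02 and 0.02 m and z of slat_thick_center in the frame of slot_thick between 0.0485 and 0.063 m and angle between the x axis of slat_thick_center and the x axis of slot_thick, either way round below 0.07 rad and angle between each of slat_thick_center, slat_thin_center's own z axis and vertical below 0.07 rad and y of slat_thin_center in the frame of slot_thin between -0.0025 and 0.0025 m and x of slat_thin_center in the frame of slot_thin between -0.02 and 0.02 m and z of slat_thin_center in the frame of slot_thin between 0.0485 and 0.063 m and angle between the x axis of slat_thin_center and the x axis of slot_thin, either way round below 0.07 rad and linear speed of each of slat_thick, slat_thin below 0.01 m/s); the robot touches nothing.
It fails at once if the thick slat bears on a jig block with more than 60 N in all (wedged by a push of some 20 N) (contact force between slat_thick and slot_thick above 60 N or contact force between slat_thick and slot_mid above 60 N or contact force between slat_thick and slot_thin above 60 N).
It fails at once if the thin slat bears on a jig block with more than 60 N in all (wedged by a push of some 20 N) (contact force between slat_thin and slot_thick above 60 N or contact force between slat_thin and slot_mid above 60 N or contact force between slat_thin and slot_thin above 60 N).
It fails at once if the middle slat is moved by more than 6 mm (distance of slat_mid_center from where it was at the start of the episode above 0.006 m).
It fails at once if a bystander is moved by more than 20 mm (distance of any of tape, tea, jar, glue, pin_a, pin_b from where it was at the start of the episode above 0.02 m).
It also fails if it takes over 67 s, if anything falls off the work surface, if the arm or the gripper's body presses on something with over 40 N, if the wrist force passes 120 N, or if a joint passes its speed limit or range.

## Working session

There is one attempt and no reset: what is moved stays moved. The work goes in short steps, Python scripts to look and compute and a shell command to move; the robot and the scene stay as the last step left them, time stands still between calls to the robot, and variables do not carry over. Pictures are saved under pics/ and viewed, at most 11 in all, crops included, and the job is handed in when it is done.

```bash
mkdir -p pics; cat > h.py <<'E'
import numpy as np, cv2, json
from rig import robot
from scipy.spatial.transform import Rotation as R
def cap(n,f=None):
    c=robot.capture(n)
    if f: cv2.imwrite('pics/'+f,c['image'][:,:,::-1])
    d={k:np.array(c[k],float).tolist() for k in c if k!='image'}
    if f: json.dump(d,open('pics/'+f+'.json','w'))
    return c
def load(f): return json.load(open('pics/'+f+'.json'))
def KD(c): return np.array([[c['fx'],0,c['cx']],[0,c['fy'],c['cy']],[0,0,1.]]),np.array(c['distortion'],float)
def px2w(c,px,z):
    K,D=KD(c); Rm=cv2.Rodrigues(np.array(c['rvec'],float))[0]; t=np.array(c['tvec'],float).ravel()
    u=cv2.undistortPoints(np.array(px,float).reshape(-1,1,2),K,D).reshape(-1,2)
    d=np.c_[u,np.ones(len(u))]@Rm; o=-Rm.T@t
    return o+d*((z-o[2])/d[:,2])[:,None]
def w2px(c,P):
    K,D=KD(c); return cv2.projectPoints(np.array(P,float).reshape(-1,3),np.array(c['rvec'],float),np.array(c['tvec'],float),K,D)[0].reshape(-1,2)
E
python3 -c "
from h import *
for n in ['top','scene']:
    c=cap(n,n+'0.png'); print(n,-cv2.Rodrigues(np.array(c['rvec'],float))[0].T@np.ravel(c['tvec']),c['fx'])
s=robot.sense(); print(s)
"
```

```text
top [0.49735769 0.06865557 1.01899288] 572.8739764566931
scene [0.90129384 0.29811222 0.71914294] 447.93353338329115
{'time': 0.1, 'joints': array([ 1.00675440e+00,  2.91251801e-01, -1.54011155e-01,  1.12672673e+00,
        3.40292510e-06,  1.43148696e+00]), 'qd': array([-0.00192175, -0.00136611,  0.00217776,  0.00024322,  0.00032957,
       -0.00109735]), 'joint_efforts': array([ 1.65815218e-03, -5.37977850e+01,  3.31918788e+01,  9.34121723e-03,
       -1.07877372e-04,  3.34629885e-05]), 'tcp_pos': array([0.21613242, 0.47802434, 0.23079009]), 'ee_rot': array([ 2.10773575e-01,  9.77534728e-01, -5.59572799e-04, -2.07135638e-04]), 'contact_force': array([-0.00384894,  0.01404583,  0.02802953]), 'ft_torque': array([-0.0014079 , -0.0259845 , -0.01186695]), 'grip_force': 0.0, 'grip_width': 1.0022616034615857}
```

View pics/top0.png

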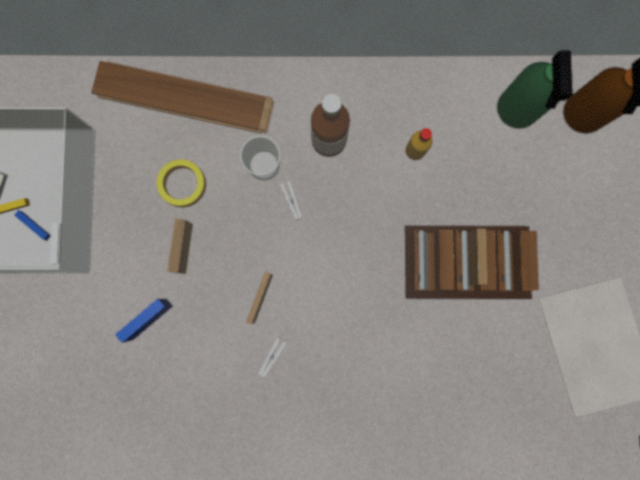

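View pics/scene0.png

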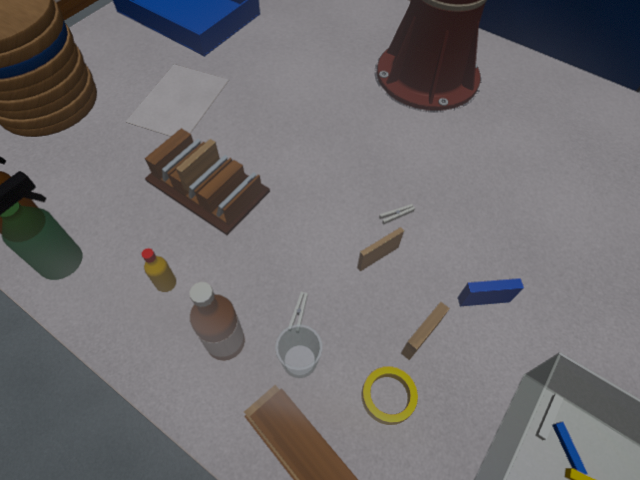

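```bash
python3 -c "
from h import *
im=cv2.imread('pics/top0.png')
cv2.imwrite('pics/jig.png',cv2.resize(im[215:310,400:545],None,fx=5.5,fy=5.5,interpolation=cv2.INTER_CUBIC))
cv2.imwrite('pics/sl.png',cv2.resize(im[205:345,110:290],None,fx=4,fy=4,interpolation=cv2.INTER_CUBIC))
c=load('top0.png')
print(px2w(c,[(177,246),(259,298),(470,262),(142,320),(0,0),(640,480)],0.06))
"
```

```text
[[ 0.58904562  0.30313068  0.06      ]
 [ 0.50208083  0.16511969  0.06      ]
 [ 0.56169239 -0.1877607   0.06      ]
 [ 0.46660176  0.35714824  0.06      ]
 [ 1.0170395   0.61670309  0.06      ]
 [ 0.21415864 -0.44569688  0.06      ]]
```

View pics/jig.png

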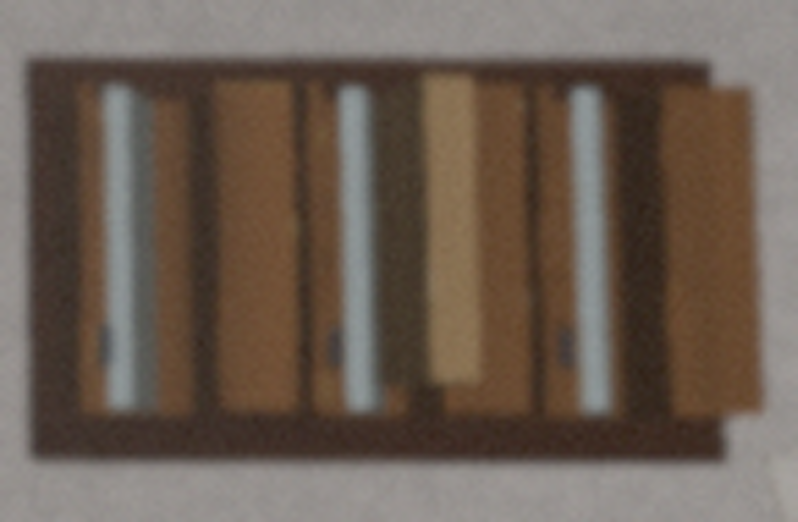

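View pics/sl.png

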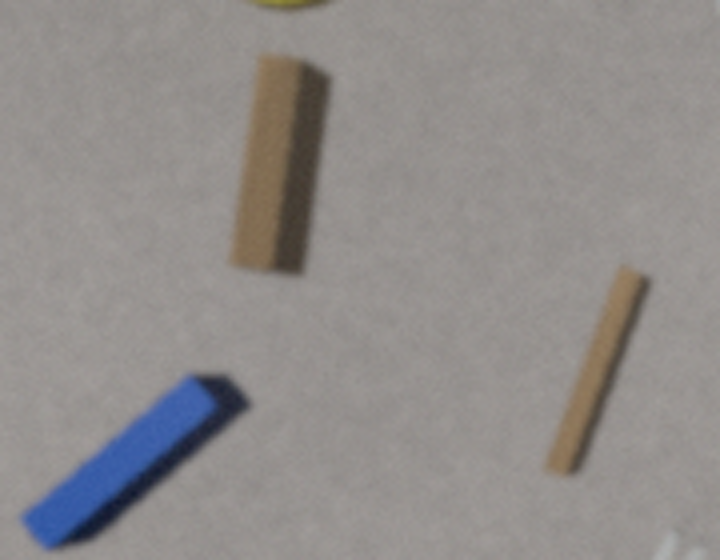

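Jig crop: three slots with metal cheeks on the left (+y) and walls on the right. The left one (wall top about 24 mm, wider gap) fits the thick slat, the middle one holds its slat, and the right one (wall about 28 mm) fits the thin slat. Slats: plain wood thick at top-px (177,245), plain wood thin at (259,297). The blue one at (142,320) is the look-alike, so I leave it.

```bash
cat >> h.py <<'E'
def move(p,yaw_dir,s=None):
    "shift cm in tool axes, turn deg about tool z: to TCP p, tool y along +-yaw_dir"
    s=s or robot.sense(); T=R.from_quat(s['ee_rot']).as_matrix()
    d=T.T@(np.array(p)-s['tcp_pos'])*100
    v=T.T@np.array([*yaw_dir,0]); a=np.degrees(np.arctan2(-v[0],v[1])); a=(a+90)%180-90
    return d.round(2),round(a,2)
E
python3 -c "
from h import *
c=load('top0.png')
def f(n,pts,k,o,z):
    P=px2w(c,(np.array(pts)+.5)/k-.5+o,z); m=P.mean(0); print(n,(P*1000).round(1).tolist(),'mean',m.round(4)); 
    a=(P[0]+P[1])/2-(P[2]+P[3])/2; print(' len',np.linalg.norm(a).round(4),'dir',(a[:2]/np.linalg.norm(a)).round(4),'w',np.linalg.norm(P[0]-P[1]).round(4),np.linalg.norm(P[2]-P[3]).round(4)); return m,a[:2]/np.linalg.norm(a)
for n,pts in [('thick',[(262,57),(300,57),(275,268),(232,265)]),('thin',[(622,266),(645,272),(572,472),(547,470)])]:
    m,a=f(n,pts,4,(110,205),.06)
    print(move([m[0],m[1],.16],(-a[1],a[0])))
f('wallL',[(216,82),(292,82),(300,412),(220,412)],5.5,(400,215),.062)
f('wallR',[(664,90),(752,88),(763,412),(670,412)],5.5,(400,215),.062)
"
```

```text
thick [[634.9, 307.4, 60.0], [634.9, 291.5, 60.0], [546.1, 299.7, 60.0], [547.4, 317.6, 60.0]] mean [0.5909 0.3041 0.06  ]
 len 0.0886 dir [ 0.9947 -0.1032] w 0.0159 0.0179
(array([-41.31,  -0.4 ,   7.07]), np.float64(-18.41))
thin [[546.7, 155.4, 60.0], [544.2, 145.8, 60.0], [461.6, 175.2, 60.0], [462.5, 185.5, 60.0]] mean [0.5038 0.1655 0.06  ]
 len 0.0886 dir [ 0.9417 -0.3364] w 0.0099 0.0104
(array([-39.09, -16.62,   7.09]), np.float64(-4.68))
wallL [[616.4, -136.6, 62.0], [616.4, -159.8, 62.0], [515.8, -159.5, 62.0], [515.8, -135.3, 62.0]] mean [ 0.5661 -0.1478  0.062 ]
 len 0.1006 dir [ 1.     -0.0078] w 0.0232 0.0242
wallR [[613.8, -273.1, 62.0], [614.4, -299.9, 62.0], [515.8, -298.9, 62.0], [515.8, -271.0, 62.0]] mean [ 0.5649 -0.2857  0.062 ]
 len 0.0983 dir [ 0.9999 -0.0159] w 0.0268 0.0279
```

```bash
python3 -m crank '[{"jaw":1,"tx":-41.3,"ty":-0.4,"tz":7,"rz":-18.4},{"jaw":1,"tx":-41.3,"ty":-0.4,"tz":7,"rz":-18.4},{"jaw":1,"tx":-41.3,"ty":-0.4,"tz":7,"rz":-18.4},{"jaw":1,"tx":-41.3,"ty":-0.4,"tz":7,"rz":-18.4},{"jaw":1,"tx":-41.3,"ty":-0.4,"tz":7,"rz":-18.4},{"jaw":1,"tx":-41.3,"ty":-0.4,"tz":7,"rz":-18.4},{"jaw":1,"tx":-41.3,"ty":-0.4,"tz":7,"rz":-18.4},{"jaw":1,"tx":-41.3,"ty":-0.4,"tz":7,"rz":-18.4},{"jaw":1,"tx":-41.3,"ty":-0.4,"tz":7,"rz":-18.4},{"jaw":1,"tx":-41.3,"ty":-0.4,"tz":7,"rz":-18.4},{"jaw":1,"tx":-41.3,"ty":-0.4,"tz":7,"rz":-18.4},{"jaw":1,"tx":-41.3,"ty":-0.4,"tz":7,"rz":-18.4}]' 30
python3 -c "
from h import *
c=cap('wrist','w1.png'); a=(0.9947,-.1032); print(robot.sense()['tcp_pos'],move([.5909,.3041,.036],(.1032,.9947)))
m=np.array([.5909,.3041]);a=np.array(a);n=np.array([-a[1],a[0]])
print(w2px(c,[[*(m+i*.045*a+j*.009*n),.06] for i,j in [(1,1),(1,-1),(-1,-1),(-1,1)]]).round(0).tolist())
"
```

```text
[0.21619388 0.47806947 0.23088029] (array([-41.31,  -0.39,  19.48]), np.float64(-18.42))
[[337.0, 626.0], [321.0, 630.0], [294.0, 571.0], [310.0, 567.0]]invalid input
```

View pics/w1.png

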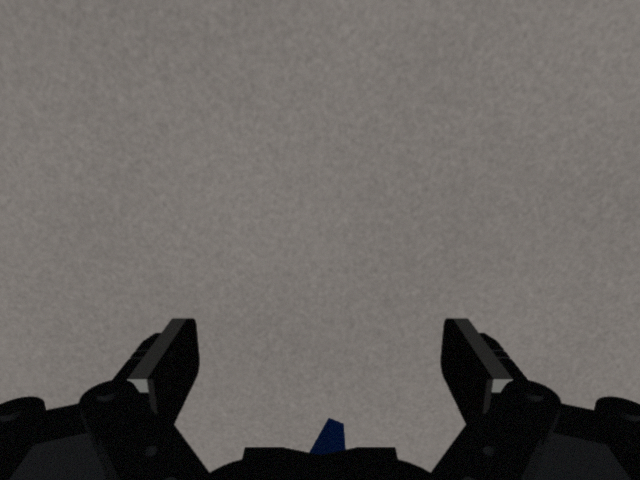

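The call was refused; the arm has not moved (the picture only shows empty table and the fingers). I'll try one row with all the keys.

```bash
python3 -m crank '[{"jaw":1.0,"tx":-41.3,"ty":-0.4,"tz":7.0,"rx":0.0,"ry":0.0,"rz":-18.4}]' 30; python3 -c "
from h import *
s=robot.sense();print(s['tcp_pos'],s['time'])"
```

```text
time: 0.25
tcp_pos: [0.2545, 0.4614, 0.2242]
ee_rot: [0.142, 0.99, 0.001, -0.0]
contact_force: [0.3, 1.3, 0.2]
grip_width: 0.999
grip_force: 0.0
[0.25447721 0.46136264 0.22423256] 0.25
```

```bash
python3 -m crank '[{"jaw":1,"tx":0,"ty":0,"tz":0,"rx":0,"ry":0,"rz":0},{"jaw":1,"tx":0,"ty":0,"tz":0,"rx":0,"ry":0,"rz":0}]'; python3 -c "
from h import *
print(move([.5909,.3041,.16],(.1032,.9947)))"
```

```text
time: 0.45
tcp_pos: [0.2572, 0.4593, 0.2234]
ee_rot: [0.146, 0.989, -0.0, -0.0]
contact_force: [-0.1, 0.5, -0.5]
grip_width: 0.999
grip_force: 0.0
(array([-36.43,  -5.23,   6.32]), np.float64(-10.83))
```

```bash
python3 -m crank '[{"jaw":1,"tx":-36.4,"ty":-5.2,"tz":6.3,"rx":0,"ry":0,"rz":-10.8},{"jaw":1,"tx":-36.4,"ty":-5.2,"tz":6.3,"rx":0,"ry":0,"rz":-10.8},{"jaw":1,"tx":-36.4,"ty":-5.2,"tz":6.3,"rx":0,"ry":0,"rz":-10.8},{"jaw":1,"tx":-36.4,"ty":-5.2,"tz":6.3,"rx":0,"ry":0,"rz":-10.8},{"jaw":1,"tx":-36.4,"ty":-5.2,"tz":6.3,"rx":0,"ry":0,"rz":-10.8},{"jaw":1,"tx":-36.4,"ty":-5.2,"tz":6.3,"rx":0,"ry":0,"rz":-10.8},{"jaw":1,"tx":-36.4,"ty":-5.2,"tz":6.3,"rx":0,"ry":0,"rz":-10.8},{"jaw":1,"tx":-36.4,"ty":-5.2,"tz":6.3,"rx":0,"ry":0,"rz":-10.8},{"jaw":1,"tx":-36.4,"ty":-5.2,"tz":6.3,"rx":0,"ry":0,"rz":-10.8},{"jaw":1,"tx":-36.4,"ty":-5.2,"tz":6.3,"rx":0,"ry":0,"rz":-10.8},{"jaw":1,"tx":-36.4,"ty":-5.2,"tz":6.3,"rx":0,"ry":0,"rz":-10.8},{"jaw":1,"tx":-36.4,"ty":-5.2,"tz":6.3,"rx":0,"ry":0,"rz":-10.8}]'
python3 -c "
from h import *
c=cap('wrist','w2.png'); a=(0.9947,-.1032); print(move([.5909,.3041,.036],(.1032,.9947)))
m=np.array([.5909,.3041]);a=np.array(a);n=np.array([-a[1],a[0]])
print(w2px(c,[[*(m+i*.045*a+j*.009*n),.06] for i,j in [(1,1),(1,-1),(-1,-1),(-1,1)]]).round(0).tolist())
"
```

```text
time: 1.65
tcp_pos: [0.5899, 0.3073, 0.1613]
ee_rot: [0.05, 0.999, 0.0, 0.0]
contact_force: [0.2, -0.1, -0.2]
grip_width: 1.0
grip_force: 0.0
(array([-0.12, -0.3 , 12.54]), np.float64(0.23))
[[329.0, 312.0], [301.0, 312.0], [299.0, 170.0], [330.0, 170.0]]
```

View pics/w2.png

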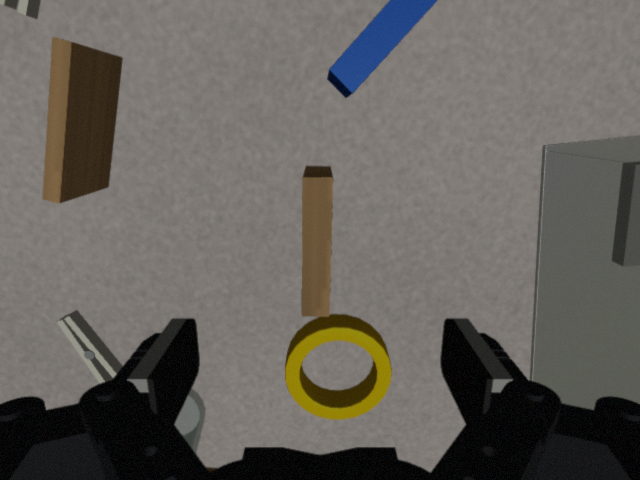

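The wrist view shows the thick slat's top at x 302–332, y 178–316. That is within about 4 mm of the top-camera estimate and midway between the fingers. I descend and grip.

```bash
python3 -m crank '[{"jaw":1,"tx":-0.3,"ty":-0.2,"tz":4,"rx":0,"ry":0,"rz":0.2},{"jaw":1,"tx":-0.3,"ty":-0.2,"tz":8,"rx":0,"ry":0,"rz":0.2},{"jaw":1,"tx":-0.3,"ty":-0.2,"tz":11,"rx":0,"ry":0,"rz":0.2},{"jaw":1,"tx":-0.3,"ty":-0.2,"tz":12.5,"rx":0,"ry":0,"rz":0.2},{"jaw":1,"tx":-0.3,"ty":-0.2,"tz":12.5,"rx":0,"ry":0,"rz":0.2},{"jaw":0.15,"tx":-0.3,"ty":-0.2,"tz":12.5,"rx":0,"ry":0,"rz":0.2},{"jaw":0.15,"tx":-0.3,"ty":-0.2,"tz":12.5,"rx":0,"ry":0,"rz":0.2},{"jaw":0.15,"tx":-0.3,"ty":-0.2,"tz":12.5,"rx":0,"ry":0,"rz":0.2},{"jaw":0.0,"tx":-0.3,"ty":-0.2,"tz":12.5,"rx":0,"ry":0,"rz":0.2},{"jaw":0.0,"tx":-0.3,"ty":-0.2,"tz":12.5,"rx":0,"ry":0,"rz":0.2},{"jaw":0.0,"tx":-0.3,"ty":-0.2,"tz":12.5,"rx":0,"ry":0,"rz":0.2},{"jaw":0.0,"tx":-0.3,"ty":-0.2,"tz":12.5,"rx":0,"ry":0,"rz":0.2}]' 40; python3 -c "
from h import *
print(robot.sense())"
```

```text
time: 2.9
tcp_pos: [0.5942, 0.304, 0.0366]
ee_rot: [0.052, 0.999, 0.0, 0.001]
contact_force: [-1.1, -0.3, 6.0]
grip_width: 0.201
grip_force: 41.8
{'time': 2.9, 'joints': array([ 3.63514777e-01,  7.07293370e-01, -1.32192352e-03,  8.61018951e-01,
        2.80418089e-05,  4.67659538e-01]), 'qd': array([ 0.00041218,  0.00048748,  0.00071244,  0.00075505, -0.00038868,
       -0.0011899 ]), 'joint_efforts': array([-2.39611706e-01, -7.22015691e+01,  2.80357468e+01, -4.39320328e-01,
       -2.23070750e-02, -1.42942456e-03]), 'tcp_pos': array([0.5941624 , 0.3040384 , 0.03655523]), 'ee_rot': array([5.20488340e-02, 9.98644372e-01, 2.47409382e-04, 5.25921621e-04]), 'contact_force': array([-1.07065007, -0.31413515,  5.99366359]), 'ft_torque': array([-0.02589009,  0.20677809, -0.01324903]), 'grip_force': 41.842617988586426, 'grip_width': 0.20083172868552068}
```

```bash
python3 -m crank '[{"jaw":0,"tx":0,"ty":0,"tz":-5,"rx":0,"ry":0,"rz":0},{"jaw":0,"tx":0,"ty":0,"tz":-10,"rx":0,"ry":0,"rz":0},{"jaw":0,"tx":0,"ty":0,"tz":-12.5,"rx":0,"ry":0,"rz":0},{"jaw":0,"tx":0,"ty":0,"tz":-12.5,"rx":0,"ry":0,"rz":0},{"jaw":0,"tx":0,"ty":0,"tz":-12.5,"rx":0,"ry":0,"rz":0}]'; python3 -c "
from h import *
print(move([.566,-.124,.162],(.011,1)))"
```

```text
time: 3.4
tcp_pos: [0.5937, 0.3038, 0.1606]
ee_rot: [0.052, 0.999, 0.0, 0.0]
contact_force: [-0.7, -0.5, -1.2]
grip_width: 0.205
grip_force: 41.0
(array([ -1.69, -42.84,  -0.14]), np.float64(-5.34))
```

```bash
python3 -m crank '[{"jaw":0,"tx":-0.2,"ty":-4,"tz":-0.1,"rx":0,"ry":0,"rz":-1},{"jaw":0,"tx":-0.4,"ty":-8,"tz":-0.1,"rx":0,"ry":0,"rz":-2},{"jaw":0,"tx":-0.6,"ty":-12.5,"tz":-0.1,"rx":0,"ry":0,"rz":-3},{"jaw":0,"tx":-0.8,"ty":-17,"tz":-0.1,"rx":0,"ry":0,"rz":-4},{"jaw":0,"tx":-1,"ty":-21.5,"tz":-0.1,"rx":0,"ry":0,"rz":-5},{"jaw":0,"tx":-1.2,"ty":-26,"tz":-0.1,"rx":0,"ry":0,"rz":-5.3},{"jaw":0,"tx":-1.4,"ty":-30.5,"tz":-0.1,"rx":0,"ry":0,"rz":-5.3},{"jaw":0,"tx":-1.5,"ty":-35,"tz":-0.1,"rx":0,"ry":0,"rz":-5.3},{"jaw":0,"tx":-1.6,"ty":-39,"tz":-0.1,"rx":0,"ry":0,"rz":-5.3},{"jaw":0,"tx":-1.7,"ty":-42,"tz":-0.1,"rx":0,"ry":0,"rz":-5.3},{"jaw":0,"tx":-1.7,"ty":-42.8,"tz":-0.1,"rx":0,"ry":0,"rz":-5.3},{"jaw":0,"tx":-1.7,"ty":-42.8,"tz":-0.1,"rx":0,"ry":0,"rz":-5.3}]'
python3 -c "
from h import *
c=cap('wrist','w3.png'); print(move([.566,-.124,.11],(.011,1)))
im=cv2.imread('pics/w3.png'); 
W=[[.616,-.1366,.062],[.516,-.1353,.062],[.614,-.2731,.062],[.516,-.271,.062]]
print(w2px(c,W).round(0).tolist(), -cv2.Rodrigues(np.array(c['rvec'],float))[0].T@np.ravel(c['tvec']))
"
```

```text
time: 4.6
tcp_pos: [0.565, -0.1242, 0.1601]
ee_rot: [0.007, 1.0, 0.001, -0.001]
contact_force: [0.0, 1.0, -0.4]
grip_width: 0.205
grip_force: 41.0
(array([-0.08, -0.09,  5.04]), np.float64(-0.08))
[[302.0, 321.0], [299.0, 162.0], [87.0, 322.0], [60.0, 165.0]] [ 0.49199859 -0.12374498  0.30179571]
```

View pics/w3.png

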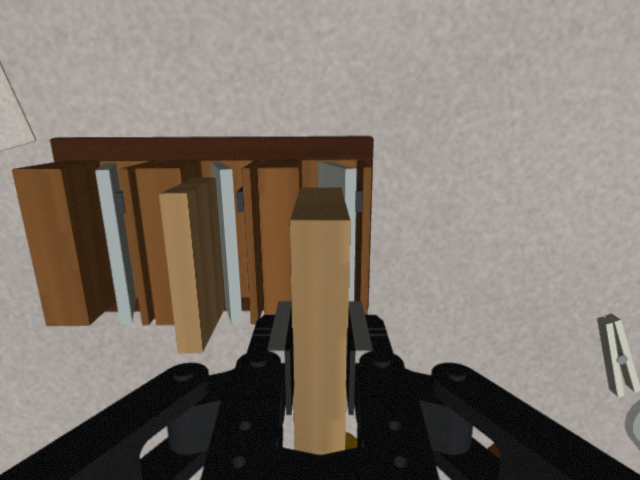

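The wrist view shows the thick slat upright and in line above the right-hand slot. The wall's inner edge is at px (300,165), against a prediction of (299,162). I lower it into the slot's mouth.

```bash
python3 -m crank '[{"jaw":0,"tx":-0.1,"ty":0,"tz":2,"rx":0,"ry":0,"rz":-0.1},{"jaw":0,"tx":-0.1,"ty":0,"tz":4,"rx":0,"ry":0,"rz":-0.1},{"jaw":0,"tx":-0.1,"ty":0,"tz":5.5,"rx":0,"ry":0,"rz":-0.1},{"jaw":0,"tx":-0.1,"ty":0,"tz":6.3,"rx":0,"ry":0,"rz":-0.1},{"jaw":0,"tx":-0.1,"ty":0,"tz":6.7,"rx":0,"ry":0,"rz":-0.1},{"jaw":0,"tx":-0.1,"ty":0,"tz":7,"rx":0,"ry":0,"rz":-0.1},{"jaw":0,"tx":-0.1,"ty":0,"tz":7,"rx":0,"ry":0,"rz":-0.1},{"jaw":0,"tx":-0.1,"ty":0,"tz":7,"rx":0,"ry":0,"rz":-0.1}]'
```

```text
time: 5.45
tcp_pos: [0.5675, -0.1236, 0.0923]
ee_rot: [0.005, 1.0, -0.0, 0.0]
contact_force: [-0.7, -0.2, -1.6]
grip_width: 0.2
grip_force: 41.0
```

```bash
python3 -m crank '[{"jaw":0,"tx":0,"ty":-0.1,"tz":0,"rx":0,"ry":0,"rz":0},{"jaw":0,"tx":0,"ty":-0.2,"tz":0,"rx":0,"ry":0,"rz":0},{"jaw":0,"tx":0,"ty":-0.2,"tz":0,"rx":0,"ry":0,"rz":0}]'; python3 -m crank '[{"jaw":0,"tx":0,"ty":-0.05,"tz":0,"rx":0,"ry":0,"rz":0},{"jaw":0,"tx":0,"ty":-0.05,"tz":0,"rx":0,"ry":0,"rz":0}]';python3 -m crank '[{"jaw":0,"tx":0,"ty":-0.05,"tz":0,"rx":0,"ry":0,"rz":0},{"jaw":0,"tx":0,"ty":-0.05,"tz":0,"rx":0,"ry":0,"rz":0}]'
```

```text
time: 5.75
tcp_pos: [0.5672, -0.1259, 0.092]
ee_rot: [0.005, 1.0, -0.0, 0.0]
contact_force: [0.9, 0.2, -1.3]
grip_width: 0.201
grip_force: 41.0
time: 5.95
tcp_pos: [0.5671, -0.1262, 0.0918]
ee_rot: [0.005, 1.0, -0.0, 0.0]
contact_force: [-0.3, 0.5, -1.0]
grip_width: 0.198
grip_force: 41.0
time: 6.15
tcp_pos: [0.5671, -0.1267, 0.0917]
ee_rot: [0.005, 1.0, 0.0, -0.0]
contact_force: [0.6, 0.1, -0.2]
grip_width: 0.204
grip_force: 41.0
```

```bash
for i in 1; do python3 -m crank '[{"jaw":0,"tx":0,"ty":-0.05,"tz":0,"rx":0,"ry":0,"rz":0},{"jaw":0,"tx":0,"ty":-0.05,"tz":0,"rx":0,"ry":0,"rz":0}]' | grep -E 'tcp|contact'; python3 -m crank '[{"jaw":0,"tx":0,"ty":-0.05,"tz":0,"rx":0,"ry":0,"rz":0},{"jaw":0,"tx":0,"ty":-0.05,"tz":0,"rx":0,"ry":0,"rz":0}]'| grep -E 'tcp|contact'; done
```

```text
tcp_pos: [0.5671, -0.1271, 0.0917]
contact_force: [0.4, 1.1, -0.6]
tcp_pos: [0.567, -0.1273, 0.0917]
contact_force: [-0.5, 1.9, -0.5]
```

```bash
python3 -m crank '[{"jaw":0,"tx":0,"ty":-0.05,"tz":0,"rx":0,"ry":0,"rz":0},{"jaw":0,"tx":0,"ty":-0.05,"tz":0,"rx":0,"ry":0,"rz":0}]' | grep -E 'tcp|contact|rot'; python3 -m crank '[{"jaw":0,"tx":0,"ty":-0.05,"tz":0,"rx":0,"ry":0,"rz":0},{"jaw":0,"tx":0,"ty":-0.05,"tz":0,"rx":0,"ry":0,"rz":0}]'| grep -E 'tcp|contact|rot'
```

```text
tcp_pos: [0.567, -0.1275, 0.0917]
ee_rot: [0.005, 1.0, 0.001, -0.0]
contact_force: [-0.4, 5.4, 1.8]
tcp_pos: [0.567, -0.1275, 0.0918]
ee_rot: [0.005, 1.0, 0.001, 0.0]
contact_force: [-0.3, 7.4, 0.3]
```

```bash
python3 -m crank '[{"jaw":0,"tx":0,"ty":0.04,"tz":0.2,"rx":0,"ry":0,"rz":0},{"jaw":0,"tx":0,"ty":0.04,"tz":0.5,"rx":0,"ry":0,"rz":0},{"jaw":0,"tx":0,"ty":0.04,"tz":0.8,"rx":0,"ry":0,"rz":0},{"jaw":0,"tx":0,"ty":0.04,"tz":0.9,"rx":0,"ry":0,"rz":0},{"jaw":0,"tx":0,"ty":0.04,"tz":0.9,"rx":0,"ry":0,"rz":0}]' | grep -E 'tcp|contact|rot'; python3 -m crank '[{"jaw":0,"tx":0,"ty":0,"tz":0.1,"rx":0,"ry":0,"rz":0},{"jaw":0,"tx":0,"ty":0,"tz":0.1,"rx":0,"ry":0,"rz":0}]'| grep -E 'tcp|contact|rot'
```

```text
tcp_pos: [0.567, -0.1274, 0.0825]
ee_rot: [0.005, 1.0, 0.001, -0.0]
contact_force: [-0.1, 5.3, -1.4]
tcp_pos: [0.567, -0.1274, 0.0817]
ee_rot: [0.005, 1.0, 0.001, -0.0]
contact_force: [-0.4, 6.2, 0.5]
```

```bash
python3 -m crank '[{"jaw":0,"tx":0,"ty":0,"tz":0.1,"rx":0,"ry":0,"rz":0},{"jaw":0,"tx":0,"ty":0,"tz":0.1,"rx":0,"ry":0,"rz":0}]'| grep -E 'tcp|contact|rot';python3 -m crank '[{"jaw":0,"tx":0,"ty":0,"tz":0.1,"rx":0,"ry":0,"rz":0},{"jaw":0,"tx":0,"ty":0,"tz":0.1,"rx":0,"ry":0,"rz":0}]'| grep -E 'tcp|contact|rot';python3 -m crank '[{"jaw":0,"tx":0,"ty":0,"tz":0.1,"rx":0,"ry":0,"rz":0},{"jaw":0,"tx":0,"ty":0,"tz":0.1,"rx":0,"ry":0,"rz":0}]'| grep -E 'tcp|contact|rot'
```

```text
tcp_pos: [0.5671, -0.1274, 0.0807]
ee_rot: [0.005, 1.0, 0.001, 0.0]
contact_force: [1.0, 6.4, 0.4]
tcp_pos: [0.5671, -0.1273, 0.0797]
ee_rot: [0.005, 1.0, 0.001, 0.0]
contact_force: [-0.1, 5.6, 0.0]
tcp_pos: [0.5671, -0.1274, 0.0787]
ee_rot: [0.005, 1.0, 0.001, 0.0]
contact_force: [0.5, 5.4, -0.1]
```

```bash
python3 -m crank '[{"jaw":0,"tx":0,"ty":0,"tz":0.1,"rx":0,"ry":0,"rz":0},{"jaw":0,"tx":0,"ty":0,"tz":0.1,"rx":0,"ry":0,"rz":0}]'| grep -E 'tcp|contact';python3 -m crank '[{"jaw":0,"tx":0,"ty":0,"tz":0.05,"rx":0,"ry":0,"rz":0},{"jaw":0,"tx":0,"ty":0,"tz":0.05,"rx":0,"ry":0,"rz":0}]'| grep -E 'tcp|contact';python3 -m crank '[{"jaw":0,"tx":0,"ty":0,"tz":0.05,"rx":0,"ry":0,"rz":0},{"jaw":0,"tx":0,"ty":0,"tz":0.05,"rx":0,"ry":0,"rz":0}]'| grep -E 'tcp|contact'
```

```text
tcp_pos: [0.5671, -0.1273, 0.0778]
contact_force: [0.4, 6.2, 0.4]
tcp_pos: [0.5671, -0.1273, 0.0773]
contact_force: [0.3, 6.2, 1.5]
tcp_pos: [0.5672, -0.1273, 0.0768]
contact_force: [0.6, 6.4, 0.9]
```

```bash
python3 -m crank '[{"jaw":0,"tx":0,"ty":0,"tz":0.05,"rx":0,"ry":0,"rz":0},{"jaw":0,"tx":0,"ty":0,"tz":0.05,"rx":0,"ry":0,"rz":0}]'| grep -E 'tcp|contact'
```

```text
tcp_pos: [0.5671, -0.1273, 0.0763]
contact_force: [0.3, 5.9, 1.6]
```

```bash
for k in 1; do python3 -m crank '[{"jaw":0,"tx":0,"ty":0,"tz":0.05,"rx":0,"ry":0,"rz":0},{"jaw":0,"tx":0,"ty":0,"tz":0.05,"rx":0,"ry":0,"rz":0}]'| grep -E 'tcp|contact'; python3 -m crank '[{"jaw":0,"tx":0,"ty":0,"tz":0.05,"rx":0,"ry":0,"rz":0},{"jaw":0,"tx":0,"ty":0,"tz":0.05,"rx":0,"ry":0,"rz":0}]'| grep -E 'tcp|contact'; done
```

```text
tcp_pos: [0.5672, -0.1273, 0.0758]
contact_force: [0.4, 5.0, 0.6]
tcp_pos: [0.5672, -0.1273, 0.0753]
contact_force: [0.3, 6.4, 2.2]
```

```bash
python3 -m crank '[{"jaw":0,"tx":0,"ty":0,"tz":0.05,"rx":0,"ry":0,"rz":0},{"jaw":0,"tx":0,"ty":0,"tz":0.05,"rx":0,"ry":0,"rz":0}]'| grep -E 'tcp|contact'
```

```text
tcp_pos: [0.5672, -0.1273, 0.0748]
contact_force: [-0.1, 7.3, 2.7]
```

```bash
python3 -m crank '[{"jaw":0,"tx":0,"ty":0,"tz":0.04,"rx":0,"ry":0,"rz":0},{"jaw":0,"tx":0,"ty":0,"tz":0.04,"rx":0,"ry":0,"rz":0}]'| grep -E 'tcp|contact'; python3 -m crank '[{"jaw":0,"tx":0,"ty":0,"tz":0.04,"rx":0,"ry":0,"rz":0},{"jaw":0,"tx":0,"ty":0,"tz":0.04,"rx":0,"ry":0,"rz":0}]'| grep -E 'tcp|contact'
```

```text
tcp_pos: [0.5672, -0.1273, 0.0745]
contact_force: [-0.4, 6.5, 2.6]
tcp_pos: [0.5672, -0.1273, 0.0743]
contact_force: [-1.0, 6.5, 5.7]
```

```bash
python3 -m crank '[{"jaw":0,"tx":0,"ty":0,"tz":0.03,"rx":0,"ry":0,"rz":0},{"jaw":0,"tx":0,"ty":0,"tz":0.03,"rx":0,"ry":0,"rz":0},{"jaw":0,"tx":0,"ty":0,"tz":0.03,"rx":0,"ry":0,"rz":0}]'| grep -E 'tcp|contact'
```

```text
tcp_pos: [0.5673, -0.1273, 0.0742]
contact_force: [-1.6, 7.7, 7.0]
```

```bash
python3 -m crank '[{"jaw":0,"tx":0,"ty":0,"tz":0.02,"rx":0,"ry":0,"rz":0},{"jaw":0,"tx":0,"ty":0,"tz":0.02,"rx":0,"ry":0,"rz":0},{"jaw":0,"tx":0,"ty":0,"tz":0.02,"rx":0,"ry":0,"rz":0},{"jaw":0,"tx":0,"ty":0,"tz":0.02,"rx":0,"ry":0,"rz":0},{"jaw":0,"tx":0,"ty":0,"tz":0.02,"rx":0,"ry":0,"rz":0}]'| grep -E 'tcp|contact'
```

```text
tcp_pos: [0.5673, -0.1273, 0.0742]
contact_force: [-1.2, 8.3, 7.6]
```

```bash
python3 -m crank '[{"jaw":0,"tx":0,"ty":0,"tz":0.02,"rx":0,"ry":0,"rz":0},{"jaw":0,"tx":0,"ty":0,"tz":0.02,"rx":0,"ry":0,"rz":0},{"jaw":0,"tx":0,"ty":0,"tz":0.02,"rx":0,"ry":0,"rz":0},{"jaw":0,"tx":0,"ty":0,"tz":0.02,"rx":0,"ry":0,"rz":0},{"jaw":0,"tx":0,"ty":0,"tz":0.02,"rx":0,"ry":0,"rz":0}]'| grep -E 'tcp|contact'
```

```text
tcp_pos: [0.5673, -0.1273, 0.0741]
contact_force: [-2.1, 7.8, 10.5]
```

```bash
python3 -m crank '[{"jaw":0.22,"tx":0,"ty":0,"tz":-0.02,"rx":0,"ry":0,"rz":0},{"jaw":0.3,"tx":0,"ty":0.05,"tz":-0.02,"rx":0,"ry":0,"rz":0},{"jaw":0.4,"tx":0,"ty":0.05,"tz":-0.02,"rx":0,"ry":0,"rz":0},{"jaw":0.4,"tx":0,"ty":0.05,"tz":-0.02,"rx":0,"ry":0,"rz":0},{"jaw":0.4,"tx":0,"ty":0.05,"tz":-0.02,"rx":0,"ry":0,"rz":0}]'; python3 -m crank '[{"jaw":0.4,"tx":0,"ty":0,"tz":-2,"rx":0,"ry":0,"rz":0},{"jaw":0.4,"tx":0,"ty":0,"tz":-5,"rx":0,"ry":0,"rz":0},{"jaw":0.4,"tx":0,"ty":0,"tz":-10,"rx":0,"ry":0,"rz":0},{"jaw":0.4,"tx":0,"ty":0,"tz":-12,"rx":0,"ry":0,"rz":0},{"jaw":0.4,"tx":0,"ty":0,"tz":-12,"rx":0,"ry":0,"rz":0},{"jaw":0.4,"tx":0,"ty":0,"tz":-12,"rx":0,"ry":0,"rz":0}]'; python3 -c "
from h import *
c=cap('wrist','w4.png');print(move([.504,.165,.16],(.3364,.9417)))
W=[[.5675+i*.045,-.1273+j*.009,.0976] for i in(1,-1) for j in (1,-1)]
W+=[[.614,-.2731,.062],[.516,-.271,.062]]
print(w2px(c,W).round(0).tolist())"
```

```text
time: 11.85
tcp_pos: [0.5671, -0.128, 0.0734]
ee_rot: [0.005, 1.0, -0.0, -0.0]
contact_force: [0.6, 0.9, 0.6]
grip_width: 0.402
grip_force: 0.0
time: 12.45
tcp_pos: [0.5671, -0.1279, 0.1932]
ee_rot: [0.005, 1.0, -0.0, 0.0]
contact_force: [-0.4, 0.1, -0.8]
grip_width: 0.395
grip_force: 0.0
(array([ 6.54, 29.2 ,  3.26]), np.float64(19.08))
[[336.0, 314.0], [308.0, 315.0], [336.0, 170.0], [305.0, 170.0], [117.0, 296.0], [96.0, 155.0]]
```

View pics/w4.png

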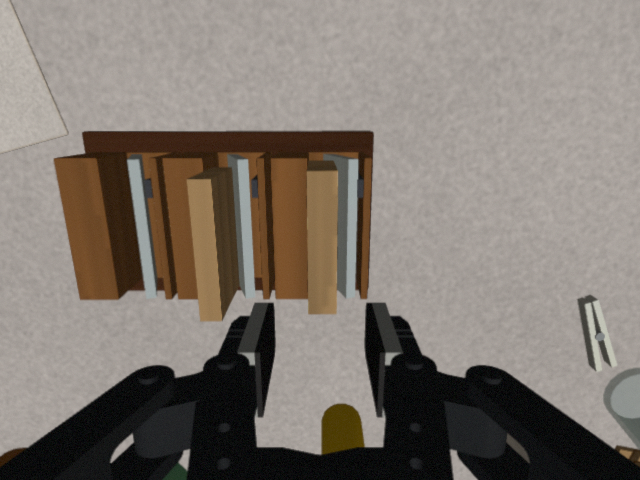

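The thick slat stands upright against its wall at px 307–337 × 170–313, as predicted. Next is the thin slat.

```bash
python3 -m crank '[{"jaw":0.4,"tx":1,"ty":4.5,"tz":0,"rx":0,"ry":0,"rz":3},{"jaw":0.6,"tx":2,"ty":9,"tz":0,"rx":0,"ry":0,"rz":6},{"jaw":0.8,"tx":3,"ty":13.5,"tz":0,"rx":0,"ry":0,"rz":9},{"jaw":0.8,"tx":4,"ty":18,"tz":1,"rx":0,"ry":0,"rz":12},{"jaw":0.8,"tx":5,"ty":22.5,"tz":2,"rx":0,"ry":0,"rz":15},{"jaw":0.8,"tx":6,"ty":27,"tz":3,"rx":0,"ry":0,"rz":18},{"jaw":0.8,"tx":6.4,"ty":29.2,"tz":3.3,"rx":0,"ry":0,"rz":19.1},{"jaw":0.8,"tx":6.4,"ty":29.2,"tz":3.3,"rx":0,"ry":0,"rz":19.1},{"jaw":0.8,"tx":6.4,"ty":29.2,"tz":3.3,"rx":0,"ry":0,"rz":19.1},{"jaw":0.8,"tx":6.4,"ty":29.2,"tz":3.3,"rx":0,"ry":0,"rz":19.1}]'
python3 -c "
from h import *
c=cap('wrist','w5.png'); a=np.array((0.9417,-.3364));m=np.array([.5038,.1655]);n=np.array([-a[1],a[0]]); print(move([*m,.036],n))
print(w2px(c,[[*(m+i*.045*a+j*.005*n),.06] for i,j in [(1,1),(1,-1),(-1,-1),(-1,1)]]).round(0).tolist())
"
```

```text
time: 13.5
tcp_pos: [0.506, 0.1639, 0.1599]
ee_rot: [0.171, 0.985, -0.0, -0.0]
contact_force: [-0.6, -0.1, -0.9]
grip_width: 0.804
grip_force: 0.0
(array([ 0.28,  0.09, 12.41]), np.float64(-0.08))
[[329.0, 307.0], [313.0, 307.0], [312.0, 164.0], [329.0, 164.0]]
```

View pics/w5.png

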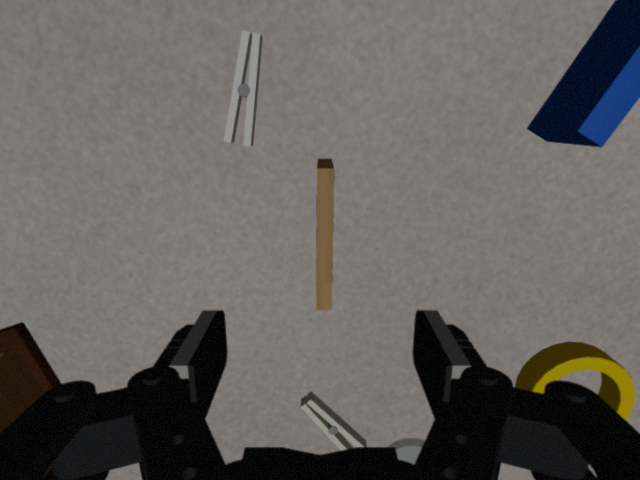

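The thin slat is at px x 317–333, y 168–309, 2–3 mm from the estimate and in line with the fingers. I descend with that correction and grip.

```bash
python3 -m crank '[{"jaw":0.8,"tx":0.1,"ty":0.3,"tz":4,"rx":0,"ry":0,"rz":0},{"jaw":0.8,"tx":0.1,"ty":0.3,"tz":8,"rx":0,"ry":0,"rz":0},{"jaw":0.8,"tx":0.1,"ty":0.3,"tz":11,"rx":0,"ry":0,"rz":0},{"jaw":0.8,"tx":0.1,"ty":0.3,"tz":12.3,"rx":0,"ry":0,"rz":0},{"jaw":0.8,"tx":0.1,"ty":0.3,"tz":12.3,"rx":0,"ry":0,"rz":0},{"jaw":0.3,"tx":0.1,"ty":0.3,"tz":12.3,"rx":0,"ry":0,"rz":0},{"jaw":0.2,"tx":0.1,"ty":0.3,"tz":12.3,"rx":0,"ry":0,"rz":0},{"jaw":0.15,"tx":0.1,"ty":0.3,"tz":12.3,"rx":0,"ry":0,"rz":0},{"jaw":0.0,"tx":0.1,"ty":0.3,"tz":12.3,"rx":0,"ry":0,"rz":0},{"jaw":0.0,"tx":0.1,"ty":0.3,"tz":12.3,"rx":0,"ry":0,"rz":0},{"jaw":0.0,"tx":0.1,"ty":0.3,"tz":12.3,"rx":0,"ry":0,"rz":0},{"jaw":0.0,"tx":0.1,"ty":0.3,"tz":12.3,"rx":0,"ry":0,"rz":0}]' 40; python3 -m crank '[{"jaw":0,"tx":0,"ty":0,"tz":-4,"rx":0,"ry":0,"rz":0},{"jaw":0,"tx":0,"ty":0,"tz":-9,"rx":0,"ry":0,"rz":0},{"jaw":0,"tx":0,"ty":0,"tz":-13.8,"rx":0,"ry":0,"rz":0},{"jaw":0,"tx":0,"ty":0,"tz":-15,"rx":0,"ry":0,"rz":0},{"jaw":0,"tx":0,"ty":0,"tz":-15,"rx":0,"ry":0,"rz":0},{"jaw":0,"tx":0,"ty":0,"tz":-15,"rx":0,"ry":0,"rz":0}]';  python3 -c "
from h import *
print(move([.565,-.264,.186],(.011,1)))"
```

```text
time: 14.75
tcp_pos: [0.5067, 0.1681, 0.0382]
ee_rot: [0.171, 0.985, 0.0, 0.001]
contact_force: [-1.3, -0.4, 6.6]
grip_width: 0.111
grip_force: 43.0
time: 15.35
tcp_pos: [0.5054, 0.168, 0.1862]
ee_rot: [0.171, 0.985, -0.0, -0.001]
contact_force: [0.0, -0.5, -1.2]
grip_width: 0.106
grip_force: 42.0
(array([-2.015e+01, -3.867e+01,  2.000e-02]), np.float64(-19.03))
```

```bash
python3 -m crank '[{"jaw":0,"tx":-2,"ty":-3.8,"tz":0,"rx":0,"ry":0,"rz":-2},{"jaw":0,"tx":-4,"ty":-7.7,"tz":0,"rx":0,"ry":0,"rz":-4},{"jaw":0,"tx":-6,"ty":-11.6,"tz":0,"rx":0,"ry":0,"rz":-6},{"jaw":0,"tx":-8,"ty":-15.5,"tz":0,"rx":0,"ry":0,"rz":-8},{"jaw":0,"tx":-10,"ty":-19.4,"tz":0,"rx":0,"ry":0,"rz":-10},{"jaw":0,"tx":-12,"ty":-23.3,"tz":0,"rx":0,"ry":0,"rz":-12},{"jaw":0,"tx":-14,"ty":-27.2,"tz":0,"rx":0,"ry":0,"rz":-14},{"jaw":0,"tx":-16,"ty":-31,"tz":0,"rx":0,"ry":0,"rz":-16},{"jaw":0,"tx":-18,"ty":-34.8,"tz":0,"rx":0,"ry":0,"rz":-18},{"jaw":0,"tx":-19.6,"ty":-37.8,"tz":0,"rx":0,"ry":0,"rz":-19},{"jaw":0,"tx":-20.2,"ty":-38.7,"tz":0,"rx":0,"ry":0,"rz":-19},{"jaw":0,"tx":-20.2,"ty":-38.7,"tz":0,"rx":0,"ry":0,"rz":-19}]'; python3 -m crank '[{"jaw":0,"tx":0,"ty":0,"tz":0,"rx":0,"ry":0,"rz":0},{"jaw":0,"tx":0,"ty":0,"tz":0,"rx":0,"ry":0,"rz":0}]'
python3 -c "
from h import *
c=cap('wrist','w6.png'); print(move([.565,-.264,.096],(.011,1)))
print(w2px(c,[[.614,-.2731,.062],[.516,-.271,.062],[.516,-.2722,.062],[.614,-.2722,.062]]).round(0).tolist())"
```

```text
time: 16.55
tcp_pos: [0.5651, -0.2651, 0.1849]
ee_rot: [0.007, 1.0, 0.001, -0.002]
contact_force: [-0.7, 0.7, -0.1]
grip_width: 0.102
grip_force: 42.0
time: 16.75
tcp_pos: [0.5657, -0.2626, 0.1869]
ee_rot: [0.005, 1.0, 0.001, -0.001]
contact_force: [-0.3, -0.4, -0.3]
grip_width: 0.107
grip_force: 42.0
(array([ 0.08, -0.13,  9.12]), np.float64(0.04))
[[306.0, 300.0], [306.0, 157.0], [304.0, 157.0], [307.0, 299.0]]
```

View pics/w6.png

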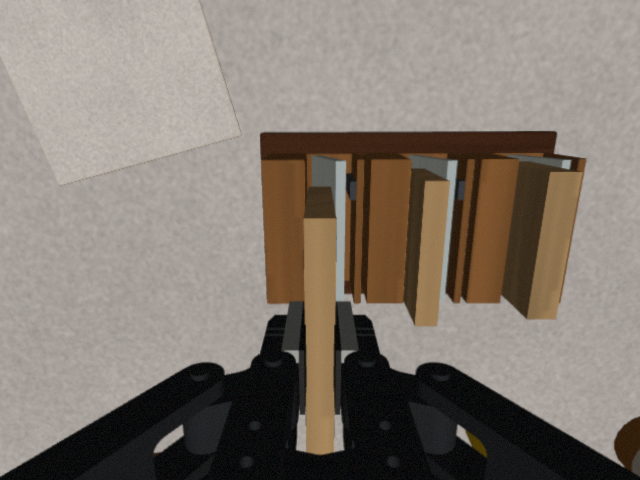

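The wrist view shows the thin slat above the left slot, with the wall's inner edge at px (305,157) as predicted. I go down into its mouth and then feel for the wall.

```bash
python3 -m crank '[{"jaw":0,"tx":0.1,"ty":-0.1,"tz":3,"rx":0,"ry":0,"rz":0},{"jaw":0,"tx":0.1,"ty":-0.1,"tz":6,"rx":0,"ry":0,"rz":0},{"jaw":0,"tx":0.1,"ty":-0.1,"tz":7.8,"rx":0,"ry":0,"rz":0},{"jaw":0,"tx":0.1,"ty":-0.1,"tz":8.6,"rx":0,"ry":0,"rz":0},{"jaw":0,"tx":0.1,"ty":-0.1,"tz":9,"rx":0,"ry":0,"rz":0},{"jaw":0,"tx":0.1,"ty":-0.1,"tz":9.3,"rx":0,"ry":0,"rz":0},{"jaw":0,"tx":0.1,"ty":-0.1,"tz":9.5,"rx":0,"ry":0,"rz":0},{"jaw":0,"tx":0.1,"ty":-0.1,"tz":9.5,"rx":0,"ry":0,"rz":0},{"jaw":0,"tx":0.1,"ty":-0.1,"tz":9.5,"rx":0,"ry":0,"rz":0}]'; python3 -m crank '[{"jaw":0,"tx":0,"ty":-0.1,"tz":0,"rx":0,"ry":0,"rz":0},{"jaw":0,"tx":0,"ty":-0.15,"tz":0,"rx":0,"ry":0,"rz":0},{"jaw":0,"tx":0,"ty":-0.15,"tz":0,"rx":0,"ry":0,"rz":0}]';python3 -m crank '[{"jaw":0,"tx":0,"ty":-0.05,"tz":0,"rx":0,"ry":0,"rz":0},{"jaw":0,"tx":0,"ty":-0.05,"tz":0,"rx":0,"ry":0,"rz":0}]' | grep -E 'tcp|cont';python3 -m crank '[{"jaw":0,"tx":0,"ty":-0.05,"tz":0,"rx":0,"ry":0,"rz":0},{"jaw":0,"tx":0,"ty":-0.05,"tz":0,"rx":0,"ry":0,"rz":0}]' | grep -E 'tcp|cont'
```

```text
time: 17.7
tcp_pos: [0.5653, -0.2655, 0.093]
ee_rot: [0.006, 1.0, -0.0, 0.0]
contact_force: [-0.3, -0.1, -0.9]
grip_width: 0.111
grip_force: 42.0
time: 18.0
tcp_pos: [0.5651, -0.2669, 0.0926]
ee_rot: [0.006, 1.0, 0.0, 0.0]
contact_force: [0.5, -0.3, 0.6]
grip_width: 0.105
grip_force: 42.1
tcp_pos: [0.565, -0.2671, 0.0925]
contact_force: [-0.2, 2.1, 1.4]
tcp_pos: [0.565, -0.2672, 0.0924]
contact_force: [1.3, 5.0, 2.1]
```

```bash
python3 -m crank '[{"jaw":0,"tx":0,"ty":0.01,"tz":0.2,"rx":0,"ry":0,"rz":0},{"jaw":0,"tx":0,"ty":0.01,"tz":0.5,"rx":0,"ry":0,"rz":0},{"jaw":0,"tx":0,"ty":0.01,"tz":0.8,"rx":0,"ry":0,"rz":0},{"jaw":0,"tx":0,"ty":0.01,"tz":0.9,"rx":0,"ry":0,"rz":0},{"jaw":0,"tx":0,"ty":0.01,"tz":0.9,"rx":0,"ry":0,"rz":0}]' | grep -E 'tcp|contact|rot'; python3 -m crank '[{"jaw":0,"tx":0,"ty":0,"tz":0.1,"rx":0,"ry":0,"rz":0},{"jaw":0,"tx":0,"ty":0,"tz":0.1,"rx":0,"ry":0,"rz":0}]'| grep -E 'tcp|contact|rot'; python3 -m crank '[{"jaw":0,"tx":0,"ty":0,"tz":0.1,"rx":0,"ry":0,"rz":0},{"jaw":0,"tx":0,"ty":0,"tz":0.1,"rx":0,"ry":0,"rz":0}]'| grep -E 'tcp|contact|rot'
```

```text
tcp_pos: [0.5647, -0.2672, 0.0829]
ee_rot: [0.006, 1.0, 0.001, -0.0]
contact_force: [0.5, 5.3, -1.9]
tcp_pos: [0.5648, -0.2672, 0.0822]
ee_rot: [0.006, 1.0, 0.0, -0.0]
contact_force: [0.4, 5.5, 1.2]
tcp_pos: [0.5648, -0.2672, 0.0813]
ee_rot: [0.006, 1.0, 0.0, -0.0]
contact_force: [0.9, 6.0, 0.5]
```

```bash
python3 -m crank '[{"jaw":0,"tx":0,"ty":0,"tz":0.07,"rx":0,"ry":0,"rz":0},{"jaw":0,"tx":0,"ty":0,"tz":0.07,"rx":0,"ry":0,"rz":0}]'| grep -E 'tcp|contact';python3 -m crank '[{"jaw":0,"tx":0,"ty":0,"tz":0.05,"rx":0,"ry":0,"rz":0},{"jaw":0,"tx":0,"ty":0,"tz":0.05,"rx":0,"ry":0,"rz":0}]'| grep -E 'tcp|contact';python3 -m crank '[{"jaw":0,"tx":0,"ty":0,"tz":0.05,"rx":0,"ry":0,"rz":0},{"jaw":0,"tx":0,"ty":0,"tz":0.05,"rx":0,"ry":0,"rz":0}]'| grep -E 'tcp|contact'
```

```text
tcp_pos: [0.5648, -0.2672, 0.0806]
contact_force: [-0.1, 6.2, 1.9]
tcp_pos: [0.5649, -0.2672, 0.0802]
contact_force: [0.1, 5.8, 1.9]
tcp_pos: [0.5649, -0.2672, 0.0797]
contact_force: [0.6, 6.4, 2.5]
```

```bash
python3 -m crank '[{"jaw":0,"tx":0,"ty":0,"tz":0.05,"rx":0,"ry":0,"rz":0},{"jaw":0,"tx":0,"ty":0,"tz":0.05,"rx":0,"ry":0,"rz":0}]'| grep -E 'tcp|contact'
```

```text
tcp_pos: [0.5649, -0.2671, 0.0792]
contact_force: [0.5, 5.9, 2.2]
```

```bash
python3 -m crank '[{"jaw":0,"tx":0,"ty":0,"tz":0.05,"rx":0,"ry":0,"rz":0},{"jaw":0,"tx":0,"ty":0,"tz":0.05,"rx":0,"ry":0,"rz":0}]'| grep -E 'tcp|contact'; python3 -m crank '[{"jaw":0,"tx":0,"ty":0,"tz":0.05,"rx":0,"ry":0,"rz":0},{"jaw":0,"tx":0,"ty":0,"tz":0.05,"rx":0,"ry":0,"rz":0}]'| grep -E 'tcp|contact'
```

```text
tcp_pos: [0.5649, -0.2672, 0.0787]
contact_force: [-0.2, 5.5, 1.9]
tcp_pos: [0.5649, -0.2672, 0.0782]
contact_force: [0.7, 5.7, 1.2]
```

```bash
python3 -m crank '[{"jaw":0,"tx":0,"ty":0,"tz":0.05,"rx":0,"ry":0,"rz":0},{"jaw":0,"tx":0,"ty":0,"tz":0.05,"rx":0,"ry":0,"rz":0}]'| grep -E 'tcp|contact'
```

```text
tcp_pos: [0.5649, -0.2671, 0.0777]
contact_force: [-0.5, 6.0, 1.8]
```

```bash
python3 -m crank '[{"jaw":0,"tx":0,"ty":0,"tz":0.05,"rx":0,"ry":0,"rz":0},{"jaw":0,"tx":0,"ty":0,"tz":0.05,"rx":0,"ry":0,"rz":0}]'| grep -E 'tcp|contact'; python3 -m crank '[{"jaw":0,"tx":0,"ty":0,"tz":0.05,"rx":0,"ry":0,"rz":0},{"jaw":0,"tx":0,"ty":0,"tz":0.05,"rx":0,"ry":0,"rz":0}]'| grep -E 'tcp|contact'
```

```text
tcp_pos: [0.5649, -0.2672, 0.0772]
contact_force: [0.1, 6.4, 1.2]
tcp_pos: [0.5649, -0.2672, 0.0767]
contact_force: [0.1, 6.1, 1.1]
```

```bash
python3 -m crank '[{"jaw":0,"tx":0,"ty":0,"tz":0.05,"rx":0,"ry":0,"rz":0},{"jaw":0,"tx":0,"ty":0,"tz":0.05,"rx":0,"ry":0,"rz":0}]'| grep -E 'tcp|contact'
```

```text
tcp_pos: [0.5649, -0.2672, 0.0762]
contact_force: [1.3, 6.5, 2.0]
```

```bash
python3 -m crank '[{"jaw":0,"tx":0,"ty":0,"tz":0.05,"rx":0,"ry":0,"rz":0},{"jaw":0,"tx":0,"ty":0,"tz":0.05,"rx":0,"ry":0,"rz":0}]'| grep -E 'tcp|contact'; python3 -m crank '[{"jaw":0,"tx":0,"ty":0,"tz":0.05,"rx":0,"ry":0,"rz":0},{"jaw":0,"tx":0,"ty":0,"tz":0.05,"rx":0,"ry":0,"rz":0}]'| grep -E 'tcp|contact'
```

```text
tcp_pos: [0.5649, -0.2672, 0.0757]
contact_force: [0.2, 6.4, 1.4]
tcp_pos: [0.5649, -0.2672, 0.0752]
contact_force: [-0.0, 5.9, 1.7]
```

```bash
python3 -m crank '[{"jaw":0,"tx":0,"ty":0,"tz":0.05,"rx":0,"ry":0,"rz":0},{"jaw":0,"tx":0,"ty":0,"tz":0.05,"rx":0,"ry":0,"rz":0}]'| grep -E 'tcp|contact'
```

```text
tcp_pos: [0.5649, -0.2672, 0.0747]
contact_force: [0.2, 6.1, 1.6]
```

```bash
python3 -m crank '[{"jaw":0,"tx":0,"ty":0,"tz":0.05,"rx":0,"ry":0,"rz":0},{"jaw":0,"tx":0,"ty":0,"tz":0.05,"rx":0,"ry":0,"rz":0}]'| grep -E 'tcp|contact'; python3 -m crank '[{"jaw":0,"tx":0,"ty":0,"tz":0.05,"rx":0,"ry":0,"rz":0},{"jaw":0,"tx":0,"ty":0,"tz":0.05,"rx":0,"ry":0,"rz":0}]'| grep -E 'tcp|contact'
```

```text
tcp_pos: [0.5649, -0.2672, 0.0742]
contact_force: [0.7, 5.7, 1.9]
tcp_pos: [0.5649, -0.2671, 0.0737]
contact_force: [0.1, 6.5, 2.1]
```

```bash
python3 -m crank '[{"jaw":0,"tx":0,"ty":0,"tz":0.05,"rx":0,"ry":0,"rz":0},{"jaw":0,"tx":0,"ty":0,"tz":0.05,"rx":0,"ry":0,"rz":0}]'| grep -E 'tcp|contact'
```

```text
tcp_pos: [0.565, -0.2671, 0.0734]
contact_force: [0.1, 6.2, 3.7]
```

Contact begins at about 0.0735. Now the gentle press.

```bash
python3 -m crank '[{"jaw":0,"tx":0,"ty":0,"tz":0.03,"rx":0,"ry":0,"rz":0},{"jaw":0,"tx":0,"ty":0,"tz":0.03,"rx":0,"ry":0,"rz":0}]'| grep -E 'tcp|contact'; python3 -m crank '[{"jaw":0,"tx":0,"ty":0,"tz":0.02,"rx":0,"ry":0,"rz":0},{"jaw":0,"tx":0,"ty":0,"tz":0.02,"rx":0,"ry":0,"rz":0},{"jaw":0,"tx":0,"ty":0,"tz":0.02,"rx":0,"ry":0,"rz":0}]'| grep -E 'tcp|contact'
```

```text
tcp_pos: [0.565, -0.2671, 0.0733]
contact_force: [-0.7, 6.9, 5.1]
tcp_pos: [0.565, -0.2671, 0.0733]
contact_force: [-1.1, 7.8, 8.1]
```

```bash
python3 -m crank '[{"jaw":0,"tx":0,"ty":0,"tz":0.02,"rx":0,"ry":0,"rz":0},{"jaw":0,"tx":0,"ty":0,"tz":0.02,"rx":0,"ry":0,"rz":0},{"jaw":0,"tx":0,"ty":0,"tz":0.02,"rx":0,"ry":0,"rz":0},{"jaw":0,"tx":0,"ty":0,"tz":0.02,"rx":0,"ry":0,"rz":0},{"jaw":0,"tx":0,"ty":0,"tz":0.02,"rx":0,"ry":0,"rz":0}]'| grep -E 'tcp|contact'
```

```text
tcp_pos: [0.565, -0.2671, 0.0732]
contact_force: [-2.4, 7.5, 7.5]
```

```bash
python3 -m crank '[{"jaw":0,"tx":0,"ty":0,"tz":0.02,"rx":0,"ry":0,"rz":0},{"jaw":0,"tx":0,"ty":0,"tz":0.02,"rx":0,"ry":0,"rz":0},{"jaw":0,"tx":0,"ty":0,"tz":0.02,"rx":0,"ry":0,"rz":0},{"jaw":0,"tx":0,"ty":0,"tz":0.02,"rx":0,"ry":0,"rz":0},{"jaw":0,"tx":0,"ty":0,"tz":0.02,"rx":0,"ry":0,"rz":0}]'| grep -E 'tcp|contact'
```

```text
tcp_pos: [0.565, -0.2672, 0.0731]
contact_force: [-1.2, 7.6, 10.1]
```

```bash
python3 -m crank '[{"jaw":0.13,"tx":0,"ty":0,"tz":-0.02,"rx":0,"ry":0,"rz":0},{"jaw":0.2,"tx":0,"ty":0.05,"tz":-0.02,"rx":0,"ry":0,"rz":0},{"jaw":0.3,"tx":0,"ty":0.05,"tz":-0.02,"rx":0,"ry":0,"rz":0},{"jaw":0.3,"tx":0,"ty":0.05,"tz":-0.02,"rx":0,"ry":0,"rz":0},{"jaw":0.3,"tx":0,"ty":0.05,"tz":-0.02,"rx":0,"ry":0,"rz":0}]'; python3 -m crank '[{"jaw":0.3,"tx":0,"ty":0,"tz":-2,"rx":0,"ry":0,"rz":0},{"jaw":0.3,"tx":0,"ty":0,"tz":-5,"rx":0,"ry":0,"rz":0},{"jaw":0.3,"tx":0,"ty":0,"tz":-10,"rx":0,"ry":0,"rz":0},{"jaw":0.3,"tx":0,"ty":0,"tz":-12,"rx":0,"ry":0,"rz":0},{"jaw":0.3,"tx":0,"ty":0,"tz":-12,"rx":0,"ry":0,"rz":0},{"jaw":0.3,"tx":0,"ty":0,"tz":-12,"rx":0,"ry":0,"rz":0}]'; python3 -c "
from h import *
c=cap('wrist','w7.png')
print(w2px(c,[[.565+i*.045,-.2671+j*.005,.0949] for i in(1,-1) for j in (1,-1)]+[[.5675+i*.045,-.1273+j*.009,.0976] for i in(1,-1) for j in (1,-1)]).round(0).tolist())"
```

```text
time: 24.5
tcp_pos: [0.565, -0.2675, 0.0725]
ee_rot: [0.006, 1.0, -0.0, -0.0]
contact_force: [-0.3, -0.2, -0.0]
grip_width: 0.301
grip_force: 0.0
time: 25.1
tcp_pos: [0.565, -0.2674, 0.1925]
ee_rot: [0.006, 1.0, -0.0, 0.0]
contact_force: [-1.2, -0.2, -0.9]
grip_width: 0.303
grip_force: 0.0
[[330.0, 312.0], [314.0, 312.0], [329.0, 169.0], [311.0, 169.0], [560.0, 316.0], [531.0, 316.0], [586.0, 170.0], [553.0, 171.0]]
```

View pics/w7.png

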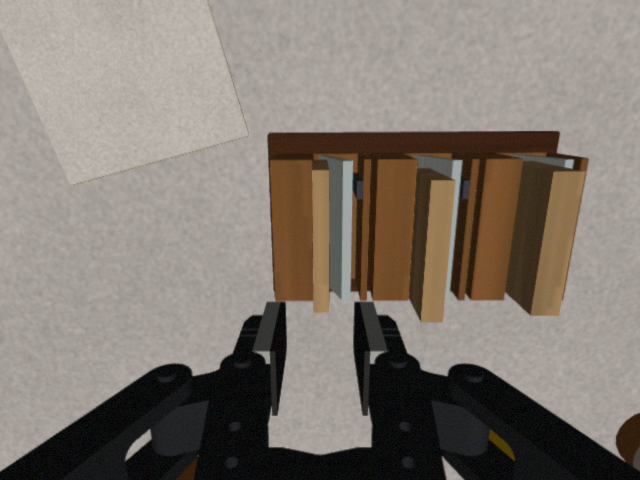

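The thin slat (px 313–329 × 170–311) and the thick slat (530–585 × 170–315) both stand against their walls where predicted, and the gripper is clear. I hand the job in.

```bash
python3 -c "
from rig import robot
print(robot.finish_job())"
```

```text
the job is handed in; nothing more can be done
None
```

Both slats are in their own slots, each pressed home with about 10–11 N, and the last picture shows them flat against their walls with the gripper clear; the job was handed in at about 25 s, and the hand-in call gave no verdict.

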